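# Raise the balcony plant shelf by one rung

## Task

Raise the green plant shelf to the next rung: lift it slowly by its orange grip until its red gravity pawl has passed the yellow rung, then lower it gently until the pawl rests on that rung, and let go. Do not jam the shelf up hard against the red stops just above, do not let it drop, keep the planter standing where it is on the shelf, and leave the pail, crate and hand fork alone.

Things in the scene. Friction and masses are not known exactly. Their poses are not given: they have to be found in the camera images.
- frame: fixed aluminium ladder-back riser, 346 mm tall: two 20 mm square uprights at y = +-80 mm on a grey base plate. Origin on the work surface below the rungs, midway between the uprights; z up, y along the rungs, -x towards the grip side. Carries a steel lower rung and a yellow upper rung with two red stops above it.
- lower_rung (a point): middle of the plain steel lower rung's axis, 12 mm thick, 70 mm above the work surface. The yellow rung, as thick, is clamped anywhere from 36 to 96 mm above it (axis to axis); no reading gives its height: it must be felt or seen. The rigid red stops are part of the yellow rung's clamp.
- shelf: green tray 210 x 170 mm that slides straight up and down on the frame (0.6 N friction; cannot tilt or turn); 0.47 kg with its pawl, plus the planter's 0.2 to 0.36 kg. Origin and axes coincide with the frame's at the start, when the pawl rests on the lower rung; then it rises with the tray. Let go unlatched, it falls.
- grip (a point): centre of the orange upright grip at the tray's near end: 34 mm along the shelf's x, 16 mm thick along the shelf's y (pinch it across this), 60 mm tall. This point is half-way up, 30 mm above the tray's upper face; in the shelf's axes x = -215, y = 0, z = 165 mm. Free on both sides.
- pawl_pivot (a point): pivot of the red pawl under the tray's rear edge; in the shelf's axes x = -32, z = 81 mm. A dark counterweight holds the pawl level. Rising, it meets the yellow rung from below (about 1 N more to lift), swings aside over some 36 mm of travel and falls back once past: the shelf is then 14 mm above its seat on the yellow rung, 36 to 96 mm above the start.
- stop_pads (a point): point midway between the two springy rubber pads on the tray's rear edge, at their upper face; in the shelf's axes x = -33, z = 150 mm. They meet the red stops when the shelf is 18 mm above its seat on the yellow rung (4 mm after the pawl has come free), which is 54 to 114 mm above the start, and yield about 1 mm per 6 N.
- planter: white ceramic planter, empty, 84 mm across at the rim, 70 mm tall, loose on the tray about 110 mm behind the grip; origin at the centre of its underside
- pail: empty blue plastic pail, 144 mm across, 130 mm tall, on the work surface; origin under its centre
- peg_crate: slatted wooden peg crate 160 x 120 x 80 mm on the work surface; origin under its centre
- garden_fork: plastic-handled hand fork about 240 mm long, lying on the work surface; origin near its middle, x along it towards the tines
There are look-alikes about, which are no part of the job. Several things have the shape of the planter; the one meant has the colours described above.

How it is judged:
At the end, for the whole second after the job is handed in: the shelf stands still at least 30 mm above its starting height, its weight borne by the frame (more than 3 N, pawl on the yellow rung), let go, with the planter standing upright on it (z of shelf in the frame of frame above 0.03 m and contact force between shelf and frame above 3 N and linear speed of shelf below 0.01 m/s and horizontal distance between planter and grip below 0.14 m and z of planter in the frame of shelf above 0.125 m and angle between planter's own z axis and vertical below 0.1 rad); the robot touches nothing.
It fails at once if the shelf is jammed against the stops or a rung, or dropped onto a rung (more than 22 N between shelf and frame) (contact force between shelf and frame above 22 N).
It fails at once if the shelf is let fall or jerked (faster than 0.25 m/s) (linear speed of shelf above 0.25 m/s).
It fails at once if the planter is tipped or pushed about on the shelf (angle between planter's own z axis and vertical above 0.25 rad or horizontal distance between planter and grip above 0.15 m or horizontal distance between planter and grip below 0.075 m).
It fails at once if the pail, the peg crate or the hand fork is disturbed (moved over 25 mm) (distance of any of pail, peg_crate, garden_fork from where it was at the start of the episode above 0.025 m).
It also fails if it takes over 54 s, if anything falls off the work surface, if the arm or the gripper's body presses on something with over 40 N, if the wrist force passes 120 N, or if a joint passes its speed limit or range.

## Robot

A 6-joint arm with a two-finger parallel gripper is mounted at the origin on the work surface. World frame = base frame: x ahead of the robot, y to its left, z up, the work surface at z = 0. Lengths are in m, angles in rad, forces in N, time in s.
With the tool pointing down it reaches from about 0.375 to 0.9 m from the base axis. Payload 3.1 kg.
Tool frame: the origin (TCP) lies between the finger pads; the fingertips stand 17 mm ahead of it and the grasp point (between the pads) lies 2 mm behind it; x points along the fingers, y is the direction in which the jaws open and shut, and the axes are right-handed (so a half turn about x gives the same grasp; the last joint's range is limited). The gripper opens to 85 mm and grips with 20 to 120 N. Pads are 22 mm wide; open, the fingers measure 114 mm over their backs; the gripper's body (76 mm by 85 mm) begins 54 mm behind the grasp point. The pads swing forward as they close: fully open they stand 13 mm farther back than shut.
Start: joints at [1.026, 0.527, 1.433, -0, 1.181, -0.178], TCP at [0.224, 0.583, 0.217] pointing down, gripper open.
Joint ranges: [-3.08, 3.08], [-0.75, 2.2], [0.22, 2.44], [-1.43, 4.57], [0, 2.65], [-2.85, 2.85]. Speed limits (rad/s): [2.79, 2.79, 3.14, 3.14, 3.14, 3.14].

## Interface

Orientations are given as a unit quaternion [w, x, y, z].
In Python, from rig import manip, planner, state, capture, calibration gives the robot as it stands. The module is installed in compiled form; this text tells all that it offers. Calls block until the motion is done:
- manip.move_to(position, orientation): joint-space move of the TCP to a pose.
- manip.servo_line(position, rot=None, max_speed=0.15, force_limit=None): straight line of the TCP; rot=None keeps the orientation; max_speed is the mean speed in m/s. With force_limit (N) it stops when the force on the tool has changed by that much, and returns True; else False.
- manip.move_joints(angles): joint-space move.
- manip.move_gripper(opening, f_grip=None): finger opening in m; f_grip is the grip in N (None keeps the last); returns when the fingers have stopped.
- manip.wait(seconds).
- planner.ik(position, orientation): joint angles nearest the present ones, or None.
- state(): the state.
- capture(name): name is "scene" or "top" or "wrist"; returns the picture (400x640x3 uint8, red, green, blue); there is no depth.
- calibration(name): a dict with "fx", "fy", "cx", "cy" (pixels), "distortion" ([k1, k2, p1, p2, k3] as OpenCV has them; the pictures are not rectified), "extrinsics" (4x4, takes a point from world to camera coordinates). Camera axes: x right, y up, looking along -z (the intrinsics and any distortion apply to the point x, -y, -z); pixel columns grow to the right and rows downward; lengths in m; the calibration is good to about 2 mm. A picture is of the moment at which its call begins: read the wrist's pose just before it. calibration takes no time and is no camera call; for the wrist camera it gives the pose at the moment of the call.
A pose or a line that the arm cannot do raises manip.PlanningError and nothing moves.
- manip.finish_job(): hands the job in, once; it reports no verdict.
The state is a dict: "clock": time; "joints": joint angles; "joint_velocities": joint speeds; "joint_torque": joint torques, N m; "position": TCP position; "ee_rot": TCP orientation; "force": force on the tool from outside, world axes, zero at the start; "ft_torque": the same for the moment, N m; "finger_gap": finger opening in m.
Only numpy, scipy, OpenCV 4.12 (cv2) and the standard library are available. Lean on these libraries where they do the work, as an engineer would, in place of code of your own. Each camera call takes 0.05 s, during which the arm holds its last target.

## Working session

There is one attempt and no reset: what is moved stays moved. The work goes in short steps, each a Python script; the robot and the scene stay as the last script left them, time stands still between calls to the robot, and variables do not carry over. Pictures are saved under pics/ and viewed, and the job is handed in when it is done.

```bash
mkdir -p pics
python3 - <<'E'
from rig import manip, planner, state, capture, calibration
import cv2
for n in ["scene","top","wrist"]:
    im=capture(n); cv2.imwrite(f"pics/{n}0.png",im[:,:,::-1])
s=state(); print(s["clock"],s["force"],s["ee_rot"])
c=calibration("scene");print(c)
print(calibration("top"))
E
```

```text
0.15 [ 0.07765031 -0.12538132  0.0132291 ] [ 0.69504064  0.1283954   0.69545721 -0.12950832]
{'fx': 410.8747959101209, 'fy': 410.8747959101209, 'cx': 322.35666325388627, 'cy': 196.73669557368095, 'distortion': array([-0.09339054,  0.        ,  0.        ,  0.        ,  0.        ]), 'extrinsics': array([[-0.01700704,  0.99983131,  0.0069368 ,  0.02038131],
       [-0.84111145, -0.01805762,  0.54056031,  0.40184061],
       [ 0.54059438,  0.00335871,  0.84127667, -1.70319396],
       [ 0.        ,  0.        ,  0.        ,  1.        ]])}
{'fx': 517.9817282058525, 'fy': 517.9817282058525, 'cx': 313.5756085508005, 'cy': 192.01684011033257, 'distortion': array([-0.00293338,  0.        ,  0.        ,  0.        ,  0.        ]), 'extrinsics': array([[-0.01513353, -0.99986897,  0.0057461 ,  0.00694068],
       [ 0.99405676, -0.01442545,  0.10790299, -0.56165893],
       [-0.10780596,  0.0073449 ,  0.99414482, -1.67927638],
       [ 0.        ,  0.        ,  0.        ,  1.        ]])}
```

View pics/scene0.png

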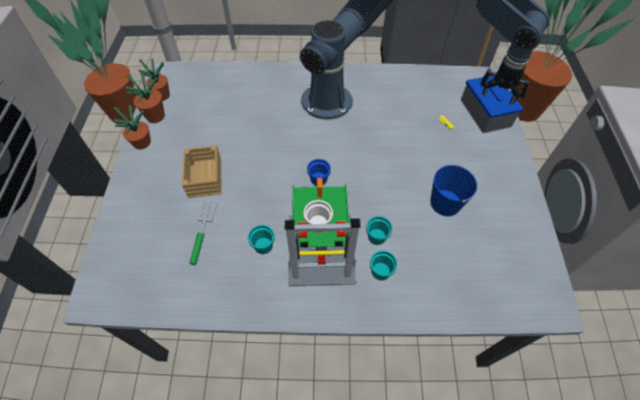

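View pics/top0.png

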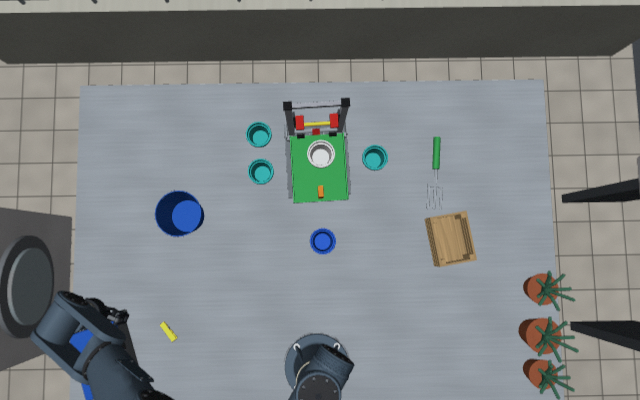

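View pics/wrist0.png

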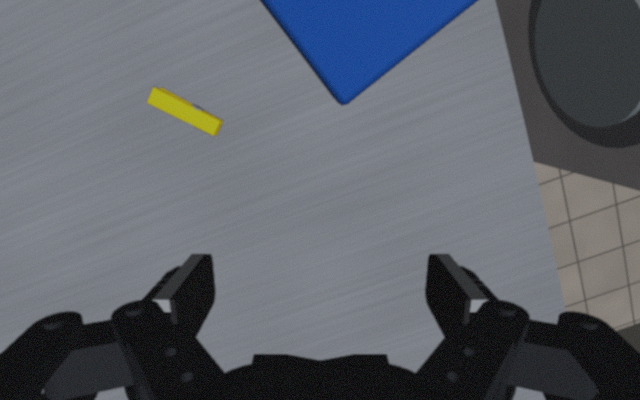

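The scene and top pictures show the riser with the green shelf. The orange grip is at scene (319,187) and top (321,191), and the red pawl and yellow rung are at scene (321,253).

Planter-shaped things (scene pixels):
- **White (318,214):** on the tray and white, so this is the planter.
- **Teal (262,239), (379,230) and (383,264):** look-alikes.
- **Small blue (318,172):** a look-alike on the table in front of the grip.

The pail is at scene (453,190), the crate at (202,171) and the fork at (203,232). I'll confirm with enlarged crops.

Run:
```python
import cv2,numpy as np
a=cv2.imread("pics/scene0.png")[155:295,270:400]; b=cv2.imread("pics/top0.png")[90:260,265:395]
a=cv2.resize(a,None,fx=4,fy=4,interpolation=cv2.INTER_CUBIC); b=cv2.resize(b,None,fx=3,fy=3,interpolation=cv2.INTER_CUBIC)
cv2.imwrite("pics/cs.png",a); cv2.imwrite("pics/ct.png",b)
```

```text
(no output)
```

View pics/cs.png

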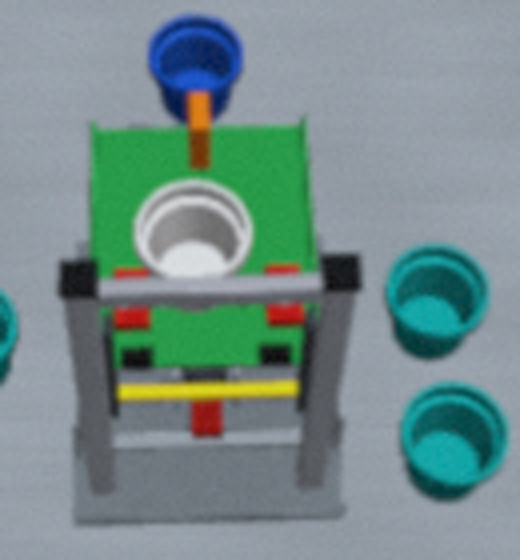

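View pics/ct.png

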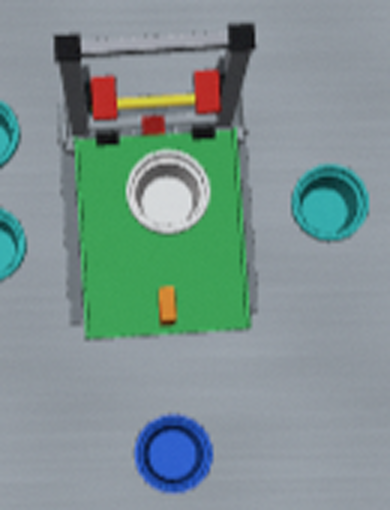

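```bash
cat > h.py <<'E'
import numpy as np,cv2
from rig import manip, planner, state, capture, calibration
def proj(name,P,c=None):
    c=c or calibration(name); P=np.atleast_2d(P).astype(float)
    E=np.array(c["extrinsics"]); q=P@E[:3,:3].T+E[:3,3]; q=q*[1,-1,-1]
    K=np.array([[c["fx"],0,c["cx"]],[0,c["fy"],c["cy"]],[0,0,1]])
    return cv2.projectPoints(q,np.zeros(3),np.zeros(3),K,np.array(c["distortion"]))[0][:,0]
def F2W(x,P):
    c,s=np.cos(x[2]),np.sin(x[2]); P=np.atleast_2d(P)
    return P@np.array([[c,s,0],[-s,c,0],[0,0,1]])+[x[0],x[1],0]
E
cat > fit.py <<'E'
from h import *
from scipy.optimize import least_squares
T=lambda u,v:((u+.5)/3-.5+265,(v+.5)/3-.5+90)
S=lambda u,v:((u+.5)/4-.5+270,(v+.5)/4-.5+155)
obs=[("top",(-.243,.085,.135),T(87,338)),("top",(-.243,-.085,.135),T(250,328)),("top",(-.033,.085,.135),T(76,143)),("top",(-.033,-.085,.135),T(237,130)),
("top",(-.215,0,.195),T(167,303)),("scene",(-.243,.085,.135),S(305,128)),("scene",(-.243,-.085,.135),S(95,130)),("scene",(-.215,0,.195),S(199,109)),
("top",(0,.08,.346),T(68,47)),("top",(0,-.08,.346),T(242,37)),("scene",(0,.08,.346),S(340,271)),("scene",(0,-.08,.346),S(79,278)),
("scene",(0,0,.07),S(212,436)),("top",(0,0,'h'),T(156,99)),("scene",(0,0,'h'),S(209,389))]
cal={n:calibration(n) for n in("top","scene")}
def r(x):
    o=[]
    for n,p,q in obs:
        p=[.07+x[3] if a=='h' else a for a in p]
        o.append(proj(n,F2W(x,[p]),cal[n])[0]-q)
    return np.ravel(o)
f=least_squares(r,[.7,0,0,.06],loss="soft_l1")
print(f.x); print(np.round(r(f.x).reshape(-1,2),1).tolist())
print("grip",F2W(f.x,[-.215,0,.165]))
E
python3 fit.py
```

```text
[ 0.76661128 -0.01055813  0.04750575  0.09012234]
[[-0.5, -0.2], [0.1, -0.3], [-0.7, -1.8], [-0.3, -0.8], [0.1, -1.4], [0.1, -1.3], [-0.8, -0.7], [0.2, 0.5], [-0.1, 1.5], [0.3, 1.4], [0.2, -3.5], [-0.3, -3.7], [-1.2, 1.4], [-0.9, -1.0], [-0.3, 0.4]]
grip [[ 0.55185384 -0.02076802  0.165     ]]
```

```bash
cat >> h.py <<'E'
from scipy.spatial.transform import Rotation as R
def quat(yaw,sgn=1):
    y=sgn*np.array([-np.sin(yaw),np.cos(yaw),0]); x=np.array([0,0,-1.]); z=np.cross(x,y)
    q=R.from_matrix(np.c_[x,y,z]).as_quat(); return np.r_[q[3],q[:3]]
E
python3 - <<'E'
from h import *
for s in (1,-1):
    q=quat(.0475,s)
    for z in (.285,.3,.17,.28): print(s,z,planner.ik([.552,-.021,z],q))
# choose: near start 
q=quat(.0475,1); j=planner.ik([.552,-.021,.285],q); q2=quat(.0475,-1); j2=planner.ik([.552,-.021,.285],q2)
def cost(j): return 9 if j is None else abs(j[5])
s=1 if cost(j)<cost(j2) else -1
print("use",s)
manip.move_to([.552,-.021,.30],quat(.0475,s))
c=calibration("wrist"); im=capture("wrist"); cv2.imwrite("pics/w1.png",im[:,:,::-1])
print(state()["clock"],state()["force"],state()["position"],state()["finger_gap"])
# predicted pixels of the grip top corners
P=[(-.215+a*.017,b*.008,.195) for a in(-1,1) for b in(-1,1)]
print(proj("wrist",F2W([.7666,-.01056,.0475],P),c))
E
```

```text
1 0.285 [-2.40344169e-01  3.54125706e-01  1.53099923e+00 -4.44089210e-16
  1.25646772e+00 -1.85864050e+00]
1 0.3 [-2.40344169e-01  3.39756655e-01  1.50982972e+00 -4.44089210e-16
  1.29200628e+00 -1.85864050e+00]
1 0.17 [-2.40344169e-01  4.91681255e-01  1.66420117e+00 -4.44089210e-16
  9.85710230e-01 -1.85864050e+00]
1 0.28 [-2.40344169e-01  3.59104241e-01  1.53786491e+00 -4.44089210e-16
  1.24462350e+00 -1.85864050e+00]
-1 0.285 [-2.40344169e-01  3.54125706e-01  1.53099923e+00 -4.44089210e-16
  1.25646772e+00  1.28295216e+00]
-1 0.3 [-2.40344169e-01  3.39756655e-01  1.50982972e+00 -4.44089210e-16
  1.29200628e+00  1.28295216e+00]
-1 0.17 [-2.40344169e-01  4.91681255e-01  1.66420117e+00 -4.44089210e-16
  9.85710230e-01  1.28295216e+00]
-1 0.28 [-2.40344169e-01  3.59104241e-01  1.53786491e+00 -4.44089210e-16
  1.24462350e+00  1.28295216e+00]
use -1
2.6583 [-0.01442111 -0.68498834 -0.26307394] [ 0.55197136 -0.02011124  0.2998996 ] 0.08513489717983438
[[330.97730596 214.45138853]
 [310.31894553 214.44185503]
 [331.38071314 171.1295821 ]
 [310.03727407 171.11678972]]
```

View pics/w1.png

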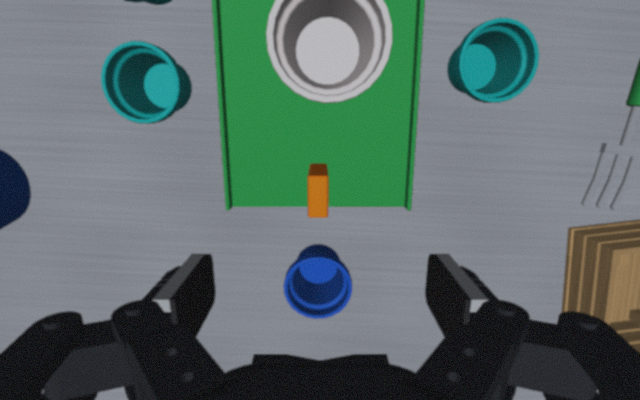

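The wrist view shows the orange grip top at u 306–329, v 176–217, about 2 mm from my estimate, with the white planter behind it on the tray. I'll correct for that, then descend and grip.

Run:
```python
from h import *
x,y=.5497,-.0189
manip.servo_line([x,y,.25],max_speed=.15)
hit=manip.servo_line([x,y,.168],max_speed=.08,force_limit=6)
print(hit,state()["position"],state()["force"],state()["clock"])
manip.move_gripper(.03)
print(state()["force"])
manip.move_gripper(0.0,f_grip=70)
manip.wait(.2)
s=state(); print(s["finger_gap"],s["position"],s["force"],s["clock"])
cv2.imwrite("pics/s1.png",cv2.resize(capture("scene")[140:300,250:410,::-1],None,fx=3,fy=3))
```

```text
False [ 0.5501768 -0.0190036  0.1685152] [ 0.04037837  0.54438646 -0.15602572] 4.3167
[-0.33388002 -0.1633214   0.33500454]
0.013968072872504006 [ 0.54966344 -0.0185616   0.16822452] [-1.13482925  2.74956114  3.41688089] 5.3667
```

View pics/s1.png

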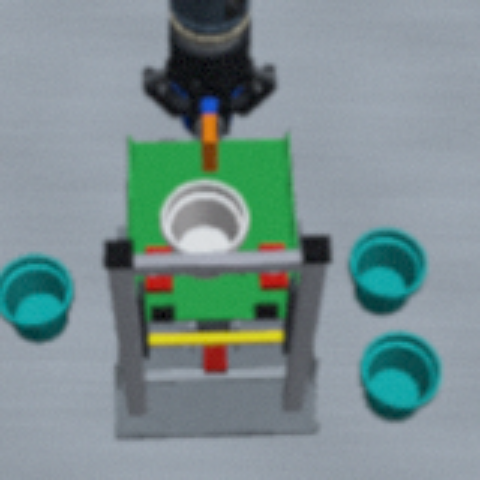

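The jaws are on the orange grip with a 14 mm gap. I'll lift in small steps and log the force.

Run:
```python
from h import *
p=state()["position"].copy(); z0=p[2]; np.save("z0.npy",p)
for d in [4,8,14,20,26,32,36,40,44,48,52]:
    hit=manip.servo_line([.5497,-.0187,.1682+d/1000],max_speed=.025,force_limit=None if d<=8 else 4)
    s=state(); print(d,hit,round((s["position"][2]-.1682)*1000,1),np.round(s["force"],2),round(s["clock"],2))
    if hit: break
```

```text
4 False 3.1 [ 2.23  2.39 -7.94] 5.73
8 False 8.0 [ 2.76  3.29 -9.12] 6.04
14 False 14.3 [ 2.38  2.92 -7.95] 6.43
20 False 20.2 [ 2.76  3.76 -7.  ] 6.83
26 False 26.1 [ 2.49  3.43 -7.46] 7.22
32 False 32.0 [ 3.05  3.23 -7.06] 7.61
36 False 35.9 [ 3.45  4.88 -7.24] 7.92
40 False 39.9 [ 2.06  4.66 -6.96] 8.22
44 False 43.9 [ 2.34  4.27 -7.07] 8.53
48 False 47.9 [ 2.4   4.53 -8.05] 8.84
52 False 51.8 [ 2.88  4.74 -7.07] 9.15
```

Run:
```python
from h import *
for d in np.arange(54,93,2):
    hit=manip.servo_line([.5497,-.0187,.1682+d/1000],max_speed=.02,force_limit=4)
    fs=[]
    for _ in range(5): manip.wait(.02); fs.append(state()["force"])
    s=state(); print(d,hit,round((s["position"][2]-.1682)*1000,1),np.round(np.mean(fs,0),2),round(s["clock"],2))
    if hit: break
cv2.imwrite("pics/s2.png",cv2.resize(capture("scene")[140:300,250:410,::-1],None,fx=3,fy=3))
```

```text
54 False 53.8 [ 2.39  3.92 -7.48] 9.48
56 False 55.8 [ 2.79  4.38 -7.35] 9.82
58 False 57.7 [ 2.55  4.18 -7.32] 10.15
60 False 59.7 [ 2.75  4.49 -7.65] 10.48
62 False 61.7 [ 3.06  4.04 -7.5 ] 10.82
64 False 63.5 [ 3.31  4.39 -8.53] 11.15
66 False 65.5 [ 3.39  4.07 -8.87] 11.48
68 False 67.5 [ 2.76  4.14 -8.69] 11.82
70 False 69.5 [ 3.2   4.19 -8.53] 12.15
72 False 71.5 [ 3.43  4.35 -8.78] 12.48
74 False 73.5 [ 3.22  4.36 -8.14] 12.82
76 False 75.5 [ 3.41  3.85 -8.27] 13.15
78 False 77.5 [ 3.28  3.97 -8.27] 13.48
80 False 79.5 [ 3.43  4.3  -8.27] 13.82
82 False 81.5 [ 3.47  4.16 -8.11] 14.15
84 False 83.5 [ 3.08  4.3  -8.16] 14.48
86 False 85.5 [ 3.09  4.48 -7.86] 14.82
88 False 87.5 [ 3.14  4.13 -8.01] 15.15
90 False 89.5 [ 3.24  4.17 -8.14] 15.48
92 False 91.6 [ 3.44  3.81 -8.01] 15.82
```

View pics/s2.png

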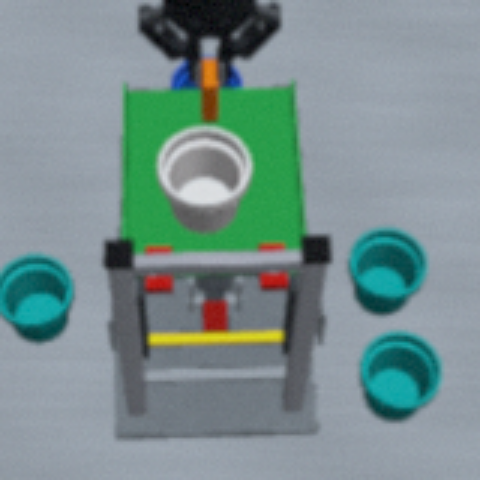

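The picture shows the planter still upright and the pawl at (214,315), turning against the yellow rung (215,338). The force stepped up by about 1 N at 63 mm, so the pawl should come free near 99 mm and the stops should be near 103 mm. I'll continue in 1 mm steps.

Run:
```python
from h import *
base=None
for d in np.arange(93,112,1):
    hit=manip.servo_line([.5497,-.0187,.1682+d/1000],max_speed=.01,force_limit=4)
    fs=[]
    for _ in range(6): manip.wait(.02); fs.append(state()["force"])
    s=state(); fz=np.mean(fs,0)[2]; print(d,hit,round((s["position"][2]-.1682)*1000,1),np.round(np.mean(fs,0),2),round(s["clock"],2))
    if hit or fz<-10.5: break
cv2.imwrite("pics/s3.png",cv2.resize(capture("scene")[140:300,250:410,::-1],None,fx=3,fy=3))
```

```text
93 False 92.5 [ 3.35  4.19 -7.98] 16.22
94 False 93.5 [ 3.04  4.03 -8.06] 16.57
95 False 94.5 [ 3.33  4.26 -8.24] 16.92
96 False 95.5 [ 3.24  4.26 -8.11] 17.27
97 False 96.5 [ 2.99  4.44 -8.01] 17.62
98 False 97.5 [ 3.25  4.11 -7.8 ] 17.97
99 False 98.5 [ 3.09  4.22 -8.16] 18.32
100 False 99.5 [ 3.18  4.04 -8.09] 18.67
101 False 100.6 [ 3.41  4.41 -7.53] 19.02
102 False 101.6 [ 2.87  3.97 -7.84] 19.37
103 False 102.6 [ 3.55  4.   -7.64] 19.72
104 False 103.3 [ 3.75  3.98 -8.51] 20.07
105 False 103.8 [  4.51   4.19 -11.34] 20.42
```

View pics/s3.png

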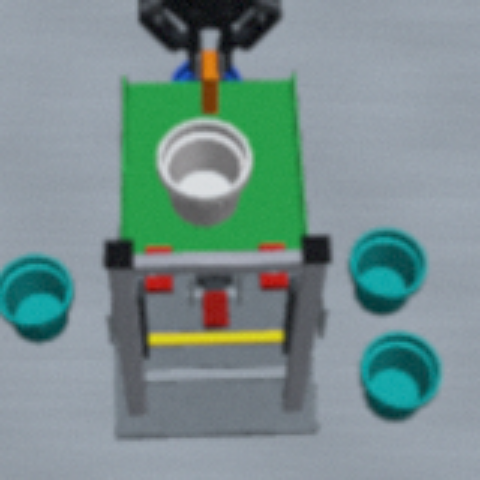

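The pads touched the stops lightly at about 103.3 mm, with 3 N extra, and the pawl hung level clear of the rung. That puts the seat near 85.5 mm. Next I lower gently.

Run:
```python
from h import *
def rd():
    fs=[]
    for _ in range(5): manip.wait(.02); fs.append(state()["force"])
    s=state(); return round((s["position"][2]-.1682)*1000,1),np.round(np.mean(fs,0),2),round(s["clock"],2)
for d in [100,96,92,89,88,87.5,87,86.5,86,85.5,85,84.5,84,83.5,83,82.5,82]:
    hit=manip.servo_line([.5497,-.0187,.1682+d/1000],max_speed=.015,force_limit=4)
    z,f,t=rd(); print(d,hit,z,f,t)
    if hit or f[2]>-1: break
cv2.imwrite("pics/s4.png",cv2.resize(capture("scene")[140:300,250:410,::-1],None,fx=3,fy=3))
```

```text
100 True 100.4 [ 3.8  -2.55 -7.73] 20.79
```

View pics/s4.png

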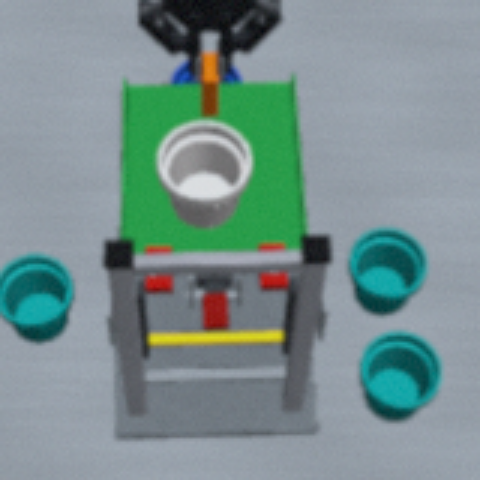

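The force limit tripped because the stops unloaded and the side friction reversed, not on a contact. I'll carry on with a short check at each step.

Run:
```python
from h import *
def rd():
    fs=[]
    for _ in range(5): manip.wait(.02); fs.append(state()["force"])
    s=state(); return round((s["position"][2]-.1682)*1000,1),np.round(np.mean(fs,0),2),round(s["clock"],2)
for d in [98,96,94,92,90,89,88,87.5,87,86.5,86,85.5,85,84.5,84,83.5,83,82.5,82]:
    hit=manip.servo_line([.5497,-.0187,.1682+d/1000],max_speed=.015,force_limit=7)
    z,f,t=rd(); print(d,hit,z,f,t)
    if hit or f[2]>-1.5: break
cv2.imwrite("pics/s5.png",cv2.resize(capture("scene")[140:300,250:410,::-1],None,fx=3,fy=3))
```

```text
98 False 97.6 [ 3.38  0.22 -8.32] 21.3
96 False 95.9 [ 3.18  1.19 -8.69] 21.67
94 False 93.9 [ 2.74  1.96 -8.57] 22.03
92 False 91.8 [ 2.95  2.41 -8.37] 22.4
90 False 89.9 [ 2.73  3.1  -8.5 ] 22.77
89 False 88.9 [ 2.5   3.81 -9.12] 23.1
88 False 87.9 [ 2.27  4.34 -8.27] 23.43
87.5 False 87.5 [ 1.99  4.77 -8.16] 23.77
87 False 86.9 [ 2.17  4.49 -7.93] 24.1
86.5 False 86.4 [ 2.16  4.69 -7.79] 24.43
86 False 85.9 [ 1.92  4.49 -8.09] 24.77
85.5 False 85.5 [ 2.37  4.81 -7.41] 25.1
85 False 85.0 [ 2.25  4.23 -7.96] 25.43
84.5 False 84.9 [ 0.66  5.4  -4.37] 25.77
84 False 84.8 [ 0.3   5.41 -2.81] 26.1
83.5 False 84.8 [-0.34  5.14 -0.39] 26.43
```

View pics/s5.png

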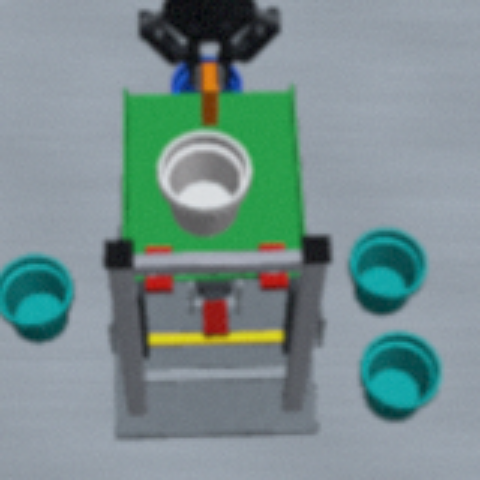

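The shelf seated at 84.9 mm: the tool's vertical load went from -8 to -0.4 N, and the pawl (215,325) is on the yellow rung. Releasing.

Run:
```python
from h import *
manip.move_gripper(.012,f_grip=20)
manip.move_gripper(.045)
manip.wait(.2); s=state(); print(s["force"],s["position"],s["finger_gap"],s["clock"])
p=s["position"]
print(manip.servo_line([p[0],p[1],.34],max_speed=.06,force_limit=5))
manip.servo_line([p[0]-.05,p[1],.36],max_speed=.1); manip.wait(.3)
s=state(); print(s["force"],s["position"],s["clock"])
for n in ("scene","top"):
    im=capture(n)[:,:,::-1]; cv2.imwrite(f"pics/{n}6.png",im)
a=cv2.imread("pics/scene6.png")[140:300,250:410];b=cv2.imread("pics/top6.png")[80:240,240:400]
cv2.imwrite("pics/end.png",cv2.resize(np.hstack([a,b]),None,fx=2.5,fy=2.5,interpolation=cv2.INTER_CUBIC))
```

```text
[ 0.45402234 -0.90430462  0.36296083] [ 0.54974261 -0.01890423  0.25174419] 0.045265537375408 27.3
False
[ 0.65070373 -0.50996638  0.1953596 ] [ 0.49999206 -0.01894167  0.35963306] 29.9167
```

View pics/end.png

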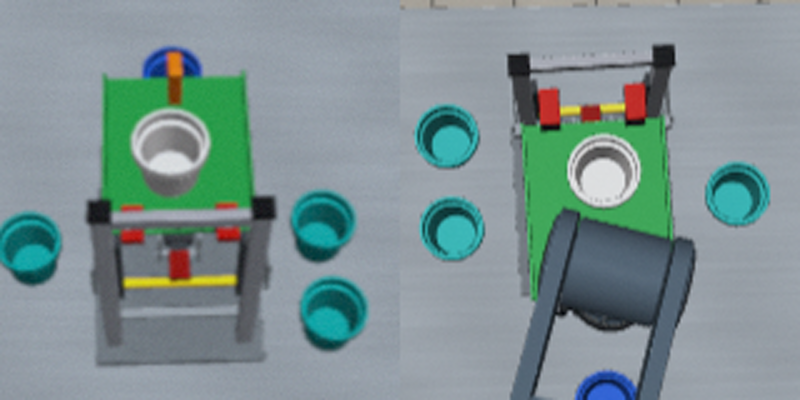

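View pics/scene6.png

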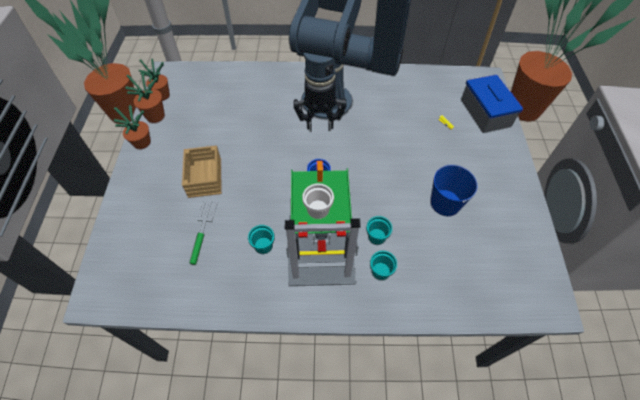

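The shelf is holding on the yellow rung: in the top crop the pawl lies over it at (591,112). The planter is upright, the pail, crate and fork look unmoved, and the arm is clear.

```bash
python3 -c "
from rig import manip,state
manip.finish_job(); print(state()['clock'])"
```

```text
the job is handed in; nothing more can be done
the job is handed in; nothing more can be done
```

The green shelf is now latched on the yellow rung, about 85 mm above where it started. I let go and handed the job in at about 30 s; no verdict was reported.

- **Lift:** I pinched the orange grip and raised the shelf in small steps. The pawl met the rung at about 63 mm, shown by about 1 N more lifting force. The pads touched the red stops lightly at about 103 mm, with roughly 3 N extra.
- **Lowering:** The pawl took the weight at 84.9 mm, and the vertical load on the tool fell from 8 N to 0.4 N before I opened the jaws.
- **Last checks:** The final pictures show the pawl on the yellow rung and the planter upright in its place. The pail, crate and fork look unmoved. The gripper is clear and the force on the tool is about zero.
- **Disagreements:** My camera estimate put the rung about 90 mm above the lower one, but by feel it was about 85 mm, and I went by feel. The first lowering move stopped early on its force limit as the stops unloaded and the side force reversed. I carried on with a higher limit and saw no harm.

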